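# Put four mixed-up reagent containers back on their own mats

## Task

The two bottles and the two tubs all stand on the wrong colour-coded mats: move each to the mat of the same colour as its cap or lid, so that all four end upright in the middle of their own mats, let go and at rest. Containers may stand only on the mats, never on the bare worktop; the grey mat is free as a spare place on the way. Tip nothing over and leave the little round dish where it lies.

Things in the scene. Friction and masses are not known exactly. Their poses are not given: they have to be found in the camera images.
- bottle_orange: clear glass laboratory bottle with an orange screw cap (its label has a blue stripe, which does not count), 104 mm tall, body 56 mm across, upright; the cap is 36 mm across and takes up the top 27 mm (from 77 to 104 mm above the origin), fixed to the bottle, easily gripped from above; 0.09 to 0.2 kg; origin at the centre of its underside, z up along its axis; belongs on the orange mat
- bottle_white: clear glass laboratory bottle with a white screw cap (its label has a blue stripe, which does not count), 104 mm tall, body 56 mm across, upright; the cap is 36 mm across and takes up the top 27 mm (from 77 to 104 mm above the origin), fixed to the bottle, easily gripped from above; 0.09 to 0.2 kg; origin at the centre of its underside, z up along its axis; belongs on the white mat
- tub_blue: low white tub with a blue lid, 54 mm across, 48 mm tall (the lid takes up the top 16 mm and is fixed to the tub; the wall below is about 3 mm narrower), upright; 0.05 to 0.12 kg; origin at the centre of its underside, z up; belongs on the blue mat
- tub_green: low white tub with a green lid, 60 mm across, 52 mm tall (the lid takes up the top 16 mm and is fixed to the tub; the wall below is about 3 mm narrower), upright; 0.05 to 0.12 kg; origin at the centre of its underside, z up; belongs on the green mat
- mat_orange: round orange bench mat, fixed to the worktop, 104 mm across and 6 mm thick; origin at the centre of its underside (its top is 6 mm above), z up; turned any way
- mat_white: round white bench mat, fixed to the worktop, 104 mm across and 6 mm thick; origin at the centre of its underside (its top is 6 mm above), z up; turned any way
- mat_blue: round blue bench mat, fixed to the worktop, 104 mm across and 6 mm thick; origin at the centre of its underside (its top is 6 mm above), z up; turned any way
- mat_green: round green bench mat, fixed to the worktop, 104 mm across and 6 mm thick; origin at the centre of its underside (its top is 6 mm above), z up; turned any way
- mat_grey: round mid-grey bench mat, fixed to the worktop, 104 mm across and 6 mm thick; origin at the centre of its underside (its top is 6 mm above), z up; turned any way; empty at the start, the spare place. The five mats' centres lie at least 110 mm apart; each other mat starts with one wrong container, within 9 mm of its centre
- dish: flat round clear dish with a lid, 60 mm across, 15 mm tall, lying loose on the bare worktop among the mats; origin at the centre of its underside; a bystander. Elsewhere: a tall instrument housing stands behind the mats, its front at about x = 0.69 m; the gripper must keep clear of it
There are look-alikes about, which are no part of the job. What is shaped like the bottle_white but turquoise or yellow is not meant.

How it is judged:
At the end, for the whole second after the job is handed in: Each container stands on the mat of its cap's or lid's colour: centres within 15 mm of each other seen from above, its foot resting on the mat (3 to 12 mm above the worktop), upright to 0.1 rad, at rest (under 0.03 m/s) and not touched by the fingers (horizontal distance between bottle_orange and mat_orange below 0.015 m and height (world z) of bottle_orange between 0.003 and 0.012 m and angle between each of bottle_orange, bottle_white, tub_blue, tub_green's own z axis and vertical below 0.1 rad and linear speed of each of bottle_orange, bottle_white, tub_blue, tub_green below 0.03 m/s and contact force between each of bottle_orange, bottle_white, tub_blue, tub_green and the fingers below 0.1 N and horizontal distance between bottle_white and mat_white below 0.015 m and height (world z) of bottle_white between 0.003 and 0.012 m and horizontal distance between tub_blue and mat_blue below 0.015 m and height (world z) of tub_blue between 0.003 and 0.012 m and horizontal distance between tub_green and mat_green below 0.015 m and height (world z) of tub_green between 0.003 and 0.012 m).
It fails at once if a container is tipped over (angle between any of bottle_orange, bottle_white, tub_blue, tub_green's own z axis and vertical above 0.6 rad).
It fails at once if a container is set down on the bare worktop (height (world z) of any of bottle_orange, bottle_white, tub_blue, tub_green below 0.0025 m).
It fails at once if the dish is pushed away by more than 30 mm (distance of dish from where it was at the start of the episode above 0.03 m).
It also fails if it takes over 120 s, if anything falls off the work surface, if the arm or the gripper's body presses on something with over 40 N, if the wrist force passes 120 N, or if a joint passes its speed limit or range.

## Robot

A 7-joint arm with a two-finger parallel gripper is mounted at the origin on a cart in front of the work surface, level with it; the furniture and walls round the work are solid. World frame = base frame: x ahead of the robot, y to its left, z up, the work surface at z = 0. Lengths are in m, angles in rad, forces in N, time in s.
With the tool pointing down it reaches from about 0.4 to 0.9 m from the base axis. Payload 5.5 kg.
Tool frame: the origin (TCP) lies on the centre line of the jaws, within the pads' length; the fingertips stand 11 mm ahead of it and the grasp point (between the pads) lies 8 mm behind it; x points along the fingers, z is the direction in which the jaws open and shut, and the axes are right-handed (so a half turn about x gives the same grasp; the last joint's range is limited). The gripper opens to 92 mm and grips with 3 to 60 N. Pads are 19 mm wide; open, the fingers measure 130 mm over their backs; the gripper's body (75 mm by 190 mm) begins 47 mm behind the grasp point.
Start: joints at [-1.015, 0.501, -0.427, 1.55, 0.221, 1.138, -0.21], TCP at [0.188, 0.622, 0.238] pointing down, gripper open.
Joint ranges: [-2.88, 2.88], [-0.31, 2.03], [-1.54, 1.56], [0.2, 2.42], [-1.41, 4.55], [0.19, 2.02], [-2.57, 2.57]. Speed limits (rad/s): [2.57, 2.57, 3.14, 3.14, 3.14, 3.14, 3.14].

## Interface

Orientations are given as a rotation vector (axis times angle).
In Python, from station import sensors, imaging, ticket gives the robot as it stands.
- The arm moves only by the tool carry_out, never from a script. Its argument "moves" is a list of rows, each an object with "claw": the closure, from -1 (fully open) to 1 (shut); "linear": the shift along the tool's x, y, z in m, a list of three; "rot": the turn, a rotation vector about the tool's x, y, z in degrees, a list of three. In form: [{"claw": claw, "linear": [dx, dy, dz], "rot": [wx, wy, wz]}, ...]. A call has 1 to 5 rows; each row shifts and turns the commanded pose from where the row before left it, along the tool's axes as they then stand; what a row does not reach is not made up. A row lasts 1/12 s, in which the tool goes at most 41.7 mm and 7.16 degrees, less where a joint would pass 70% of its speed; a pose out of reach is approached as far as the arm can. A call is refused whole if a number of a shift passes 0.0417 or a number of a turn 7.16, either way. A call with a gripper value outside its range is refused whole. The fingers move at their own pace and stop on an object; "squeeze" is the grip in N (left out, the last holds). Time passes only in rows, so rows that do not move let the fingers close. It gives the time, the measured TCP pose, the force and the opening at its end, in the units of the state.
- sensors.get_state(): the state, without advancing time (a new reading comes with each control period).
- imaging.get_image(name): name is "scene" or "top"; returns a dict with "image" (400x640x3 uint8, red, green, blue), "range_z" (400x640 float32, m along the optical axis (not along the pixel's ray), 0 where there is no reading), "K" (3x3 intrinsics, pixels), "rvec" (rotation vector, rad) and "tvec" (3), from world to camera coordinates, as OpenCV has them. Camera axes: x right, y down, z forward; pixel columns grow to the right and rows downward; lengths in m; the calibration is good to about 2 mm. A picture is of the moment at which its call begins.
- ticket.close_job(): hands the job in, once; it reports no verdict.
The state is a dict: "time": time; "q": joint angles; "dq": joint speeds; "tau": joint torques, N m; "ee_pos": TCP position; "tool_rot": TCP orientation; "wrist_force": force on the tool from outside, world axes, zero at the start; "ft_torque": the same for the moment, N m; "finger_gap": finger opening in m.
Only numpy, scipy, OpenCV 4.12 (cv2) and the standard library are available. Lean on these libraries where they do the work, as an engineer would, in place of code of your own. Each camera call takes 0.05 s, during which the arm holds its last target. There are 200 camera calls.

## Working session

There is one attempt and no reset: what is moved stays moved. The work goes in short steps, Python scripts to look and compute and a tool call to move; the robot and the scene stay as the last step left them, time stands still between calls to the robot, and variables do not carry over. Pictures are saved under pics/ and viewed, on a budget of 14 in all, crops included, one or two more only if the job needs it, and the job is handed in when it is done.

Besides the shell and the picture viewer there is one more tool, called as a command line: name --argument value ..., lists and objects as JSON in quotes. carry_out: Moves the arm, as the interface text tells. Its arguments: {"type":"object","properties":{"moves":{"type":"array"},"squeeze":{"type":"number"}},"required":["moves"]}

```bash
ls; mkdir -p pics; cat > h.py <<'E'
import numpy as np,cv2
from station import sensors,imaging,ticket
def grab(n):
    d=imaging.get_image(n); d['R']=cv2.Rodrigues(np.array(d['rvec'],float))[0]; d['t']=np.array(d['tvec'],float).ravel(); d['K']=np.array(d['K']); return d
def cloud(d):
    z=d['range_z']; v,u=np.indices(z.shape); K=d['K']
    p=np.stack([(u-K[0,2])/K[0,0]*z,(v-K[1,2])/K[1,1]*z,z],-1)
    w=(p-d['t'])@d['R']; w[z==0]=np.nan; return w
def ray(d,u,v,h):
    r=d['R'].T@np.linalg.inv(d['K'])@[u,v,1]; c=-d['R'].T@d['t']
    return c+r*(h-c[2])/r[2]
def save(d,n): cv2.imwrite('pics/'+n,d['image'][:,:,::-1])
E
python3 - <<'E'
from h import *
for n in('scene','top'):
    d=grab(n); save(d,n+'0.png'); print(n,-d['R'].T@d['t'],d['K'][0,0])
    np.savez(n+'0.npz',**{k:v for k,v in d.items()})
s=sensors.get_state();print(s['time'],s['ee_pos'],s['tool_rot'],s['finger_gap'])
print(cv2.Rodrigues(np.array(s['tool_rot'],float))[0])
E
```

```text
pics
scene [ 0.17211028 -0.35658066  0.53693681] 424.94131667212605
top [0.32640834 0.3601814  1.13929937] 479.6356944097063
0.1 [0.18748423 0.62176194 0.23679868] [-0.99191033  1.33497466  0.99028483] 0.09167457757143556
[[-5.07409129e-04 -9.57458032e-01  2.88572104e-01]
 [-1.59568051e-03  2.88572549e-01  9.57456703e-01]
 [-9.99998598e-01  2.53533888e-05 -1.67422147e-03]]
```

View pics/scene0.png

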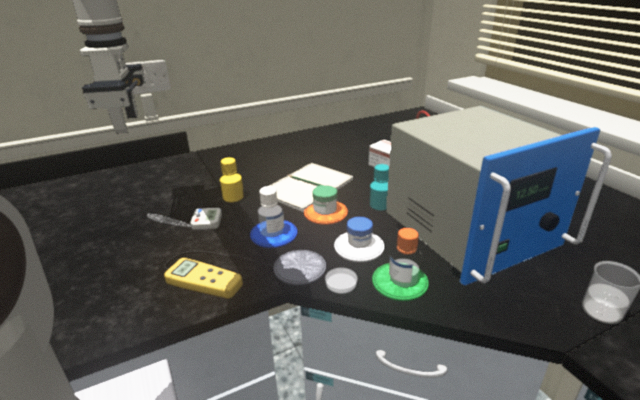

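View pics/top0.png

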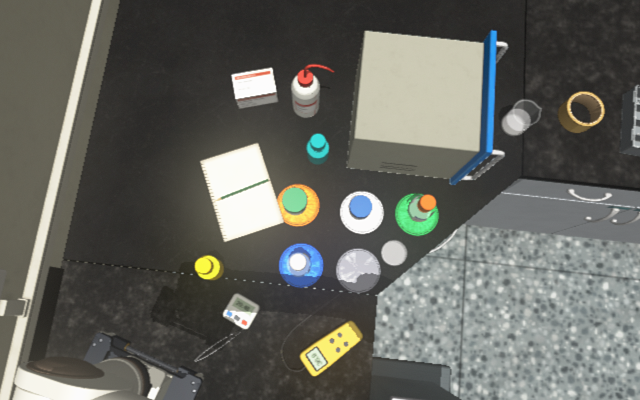

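The top view shows the orange mat (298,205) under the green tub, the white mat (361,212) under the blue tub, and the green mat (417,214) under the orange bottle. The blue mat (301,265) is under the white bottle, the grey mat (358,271) is empty and the dish is at (394,253). So there are two swaps, which take six moves using the grey mat.

```bash
cat >> h.py <<'E'
from scipy.optimize import least_squares
def circ(P,r):
    return least_squares(lambda c:np.hypot(*(P-c).T)-r,P.mean(0),loss='soft_l1',f_scale=.002).x
def meas(d,uv,zlo,zhi,rad_px,r):
    "points in height band near pixel: report median height & circle fit to hull"
    w=cloud(d); v,u=np.indices(w.shape[:2])
    m=(np.hypot(u-uv[0],v-uv[1])<rad_px)&(w[...,2]>zlo)&(w[...,2]<zhi)
    P=w[m]; h=cv2.convexHull(P[:,:2].astype(np.float32))[:,0]
    return len(P),np.median(P[:,2]).round(4),circ(h.astype(float),r).round(4),(np.ptp(P[:,:2],axis=0)*1000).round(0)
def colour(d,lo,hi,uv,rad,h,r):
    "HSV mask near pixel, hull pixels cast to plane h, circle fit"
    H=cv2.cvtColor(d['image'],cv2.COLOR_RGB2HSV); m=cv2.inRange(H,lo,hi)
    k=np.zeros_like(m); cv2.circle(k,uv,rad,255,-1); m=cv2.morphologyEx(m&k,cv2.MORPH_OPEN,np.ones((2,2)))
    ys,xs=np.nonzero(m); hu=cv2.convexHull(np.stack([xs,ys],1).astype(np.float32))[:,0]
    P=np.array([ray(d,u,v,h)[:2] for u,v in hu]); c=circ(P,r)
    return len(xs),c.round(4),(np.ptp(P,axis=0)*1000).round(0)
E
python3 - <<'E'
from h import *
d=dict(np.load('top0.npz'))
H=cv2.cvtColor(d['image'],cv2.COLOR_RGB2HSV)
for n,uv in dict(orange=(285,217),white=(378,222),green=(405,222),blue=(288,277),grey=(358,271),gcap=(294,200),bcap=(360,207),ocap=(428,203),wcap=(298,262)).items(): print(n,H[uv[1],uv[0]])
for n,uv in dict(orange=(298,205),white=(361,212),green=(417,214),blue=(301,265),grey=(358,271)).items():
    print('mat',n,meas(d,uv,.003,.010,27,.052))
for n,uv,a,b,r in [('tubg',(294,200),.05,.066,.03),('tubb',(360,207),.047,.062,.027),('bo',(428,203),.1,.118,.018),('bw',(298,262),.1,.118,.018)]:
    print(n,meas(d,uv,a,b,18,r))
print('dish',meas(d,(394,253),.01,.02,16,.03))
print('turq',meas(d,(317,142),.08,.13,20,.018))
E
```

```text
orange [ 25 153 253]
white [ 30   1 246]
green [ 69 151 230]
blue [111 154 169]
grey [130   7 220]
gcap [ 70 100 220]
bcap [107 129 234]
ocap [ 15 179 252]
wcap [  0   1 252]
mat orange (835, np.float64(0.0067), array([0.5562, 0.4139]), array([131., 126.]))
mat white (972, np.float64(0.0066), array([0.5703, 0.2697]), array([126., 128.]))
mat green (899, np.float64(0.0065), array([0.5803, 0.1307]), array([128., 127.]))
mat blue (1050, np.float64(0.0066), array([0.4217, 0.3884]), array([121., 123.]))
mat grey (1461, np.float64(0.0069), array([0.4272, 0.2648]), array([124., 123.]))
tubg (516, np.float64(0.0586), array([0.5629, 0.4252]), array([60., 59.]))
tubb (417, np.float64(0.0548), array([0.5662, 0.2708]), array([53., 52.]))
bo (209, np.float64(0.1118), array([0.5784, 0.1302]), array([34., 34.]))
bw (216, np.float64(0.1112), array([0.4171, 0.3986]), array([34., 35.]))
dish (505, np.float64(0.0153), array([0.4721, 0.1799]), array([60., 60.]))
turq (227, np.float64(0.1047), array([0.6942, 0.3858]), array([34., 34.]))
```

```bash
python3 - <<'E'
from h import *
d=dict(np.load('top0.npz'))
for n,uv,lo,hi in [('orange',(298,205),(5,120,120),(30,255,255)),('white',(361,212),(0,0,190),(180,40,255)),('green',(417,214),(55,110,90),(80,255,255)),('blue',(301,265),(100,110,90),(125,255,255)),('grey',(358,271),(0,0,75),(180,60,255))]:
    print(n,colour(d,lo,hi,uv,28 if n!='grey' else 24,.006,.052))
w=cloud(d); m=(w[...,0]>.55)&(w[...,0]<.85)&(w[...,1]>0)&(w[...,1]<.35)&(w[...,2]>.06)&(w[...,2]<.25)
P=w[m]; P=P[P[:,0]>.62]; print(P.min(0),np.percentile(P[:,0],1))
E
```

```text
orange (846, array([0.5603, 0.4167]), array([105., 103.]))
white (978, array([0.5595, 0.2622]), array([102., 102.]))
green (889, array([0.5692, 0.1301]), array([101., 104.]))
blue (1104, array([0.4176, 0.3923]), array([104., 104.]))
grey (1657, array([0.4213, 0.2574]), array([106., 109.]))
[0.64721725 0.01259897 0.06000006] 0.6501262989059513
```

carry_out --moves '[{"claw":-1,"linear":[0,0,0],"rot":[-7,0,0]},{"claw":-1,"linear":[0,0,0],"rot":[-7,0,0]},{"claw":-1,"linear":[0,0,0],"rot":[-2.8,0,0]},{"claw":-1,"linear":[0,0,0],"rot":[0,0,0]}]' --squeeze 20

```text
time: 0.43
ee_pos: [0.1876, 0.6219, 0.2371]
tool_rot: [-1.211, 1.209, 1.211]
wrist_force: [-0.3, -0.2, -0.1]
finger_gap: 0.0918
```

carry_out --moves '[{"claw":-1,"linear":[0,-0.0255,-0.0248],"rot":[0,0,0]},{"claw":-1,"linear":[0,-0.0255,-0.0248],"rot":[0,0,0]},{"claw":-1,"linear":[0,-0.0255,-0.0248],"rot":[0,0,0]},{"claw":-1,"linear":[0,-0.0255,-0.0248],"rot":[0,0,0]},{"claw":-1,"linear":[0,-0.0255,-0.0248],"rot":[0,0,0]}]'

```text
time: 0.85
ee_pos: [0.316, 0.4969, 0.2375]
tool_rot: [-1.208, 1.21, 1.208]
wrist_force: [0.8, 0.0, -0.3]
finger_gap: 0.0915
```

carry_out --moves '[{"claw":-1,"linear":[0,-0.0255,-0.0248],"rot":[0,0,0]},{"claw":-1,"linear":[0,-0.0255,-0.0248],"rot":[0,0,0]},{"claw":-1,"linear":[0,-0.0255,-0.0248],"rot":[0,0,0]},{"claw":-1,"linear":[0,-0.0255,-0.0248],"rot":[0,0,0]},{"claw":-1,"linear":[0,0,0],"rot":[0,0,0]}]'

```text
time: 1.27
ee_pos: [0.4244, 0.3916, 0.2371]
tool_rot: [-1.204, 1.217, 1.195]
wrist_force: [1.0, -0.8, 0.2]
finger_gap: 0.0917
```

```bash
python3 - <<'E'
from h import *
s=sensors.get_state();print(s['time'],s['ee_pos'],s['q']);print(cv2.Rodrigues(np.array(s['tool_rot'],float))[0].round(3))
d=grab('scene');save(d,'s1.png')
E
```

```text
1.2667 [0.42443421 0.39155241 0.23710657] [-0.46873631  0.36874887 -0.41090659  1.73859412  0.17099831  1.07029149
  0.61993284]
[[ 0.003 -1.     0.013]
 [-0.005  0.013  1.   ]
 [-1.    -0.003 -0.005]]
```

View pics/s1.png

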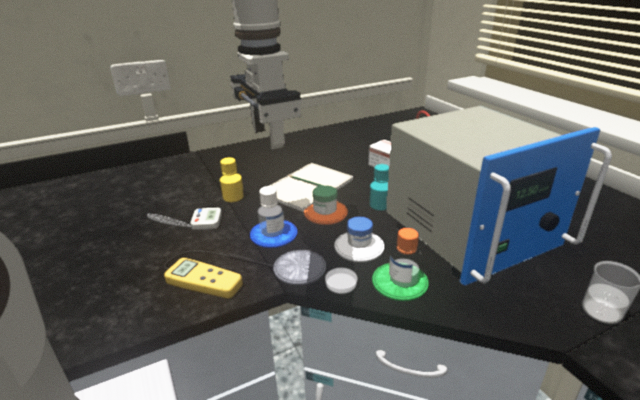

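The gripper hangs clear above the white bottle (cap at pixel 268,193), and nothing has been disturbed. It reads 7 mm past the target, so I'll let it settle.

carry_out --moves '[{"claw":-1,"linear":[0.04,0,0],"rot":[0,0,0]},{"claw":-1,"linear":[0.03,0,0],"rot":[0,0,0]},{"claw":-1,"linear":[0,0,0],"rot":[0,0,0]},{"claw":-1,"linear":[0,0,0],"rot":[0,0,0]}]'

```text
time: 1.65
ee_pos: [0.4152, 0.399, 0.1664]
tool_rot: [-1.21, 1.213, 1.212]
wrist_force: [1.0, 0.0, 0.6]
finger_gap: 0.0916
```

carry_out --moves '[{"claw":-1,"linear":[0.035,-0.002,0],"rot":[0,0,0]},{"claw":-1,"linear":[0.025,0,0],"rot":[0,0,0]},{"claw":-1,"linear":[0.01,0,0],"rot":[0,0,0]},{"claw":1,"linear":[0,0,0],"rot":[0,0,0]},{"claw":1,"linear":[0,0,0],"rot":[0,0,0]}]'

```text
time: 2.07
ee_pos: [0.4194, 0.4004, 0.0992]
tool_rot: [-1.209, 1.207, 1.21]
wrist_force: [0.7, -0.5, 0.3]
finger_gap: 0.0827
```

carry_out --moves '[{"claw":1,"linear":[0,0,0],"rot":[0,0,0]},{"claw":1,"linear":[0,0,0],"rot":[0,0,0]},{"claw":1,"linear":[0,0,0],"rot":[0,0,0]},{"claw":1,"linear":[0,0,0],"rot":[0,0,0]}]'

```text
time: 2.4
ee_pos: [0.4197, 0.3997, 0.0989]
tool_rot: [-1.209, 1.207, 1.209]
wrist_force: [-0.3, 0.5, -0.2]
finger_gap: 0.0565
```

carry_out --moves '[{"claw":1,"linear":[0,0,0],"rot":[0,0,0]},{"claw":1,"linear":[0,0,0],"rot":[0,0,0]},{"claw":1,"linear":[0,0,0],"rot":[0,0,0]},{"claw":1,"linear":[0,0,0],"rot":[0,0,0]},{"claw":1,"linear":[0,0,0],"rot":[0,0,0]}]'

```text
time: 2.82
ee_pos: [0.4191, 0.3994, 0.0977]
tool_rot: [-1.209, 1.209, 1.21]
wrist_force: [0.2, 0.7, 0.7]
finger_gap: 0.0352
```

carry_out --moves '[{"claw":1,"linear":[-0.01,0,0],"rot":[0,0,0]},{"claw":1,"linear":[-0.02,0,0],"rot":[0,0,0]},{"claw":1,"linear":[-0.015,0,0],"rot":[0,0,0]},{"claw":1,"linear":[0,0,0],"rot":[0,0,0]}]'

```text
time: 3.15
ee_pos: [0.4205, 0.4008, 0.146]
tool_rot: [-1.209, 1.204, 1.208]
wrist_force: [-0.4, 0.7, -0.9]
finger_gap: 0.035
```

carry_out --moves '[{"claw":1,"linear":[0,0,-0.015],"rot":[0,0,0]},{"claw":1,"linear":[0,-0.004,-0.03],"rot":[0,0,0]},{"claw":1,"linear":[0,0,-0.04],"rot":[0,0,0]},{"claw":1,"linear":[0,0,-0.03],"rot":[0,0,0]},{"claw":1,"linear":[0,0,-0.02],"rot":[0,0,0]}]'

```text
time: 3.57
ee_pos: [0.4226, 0.2598, 0.1417]
tool_rot: [-1.209, 1.214, 1.207]
wrist_force: [-1.0, 0.3, -2.0]
finger_gap: 0.0348
```

carry_out --moves '[{"claw":1,"linear":[0,0,-0.007],"rot":[0,0,0]},{"claw":1,"linear":[0,0,0],"rot":[0,0,0]},{"claw":1,"linear":[0,0,0],"rot":[0,0,0]},{"claw":1,"linear":[0,0,0],"rot":[0,0,0]}]'

```text
time: 3.9
ee_pos: [0.4232, 0.2591, 0.1429]
tool_rot: [-1.21, 1.207, 1.211]
wrist_force: [1.3, 0.2, -1.5]
finger_gap: 0.0351
```

```bash
python3 - <<'E'
from h import *
s=sensors.get_state();print(s['time'],s['ee_pos'])
d=grab('scene');save(d,'s2.png')
E
```

```text
3.9 [0.42317282 0.25911907 0.14285368]
```

View pics/s2.png

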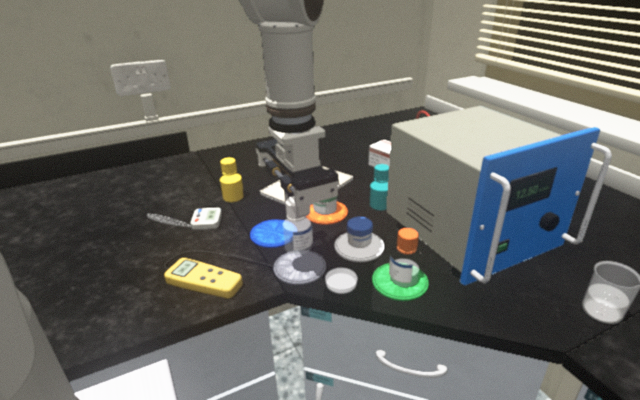

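The bottle hangs upright in the jaws (about 300,225) above the grey mat, and the blue mat at (273,233) is free. I'll lower and release.

carry_out --moves '[{"claw":1,"linear":[0.02,0,0],"rot":[0,0,0]},{"claw":1,"linear":[0.015,0,0],"rot":[0,0,0]},{"claw":1,"linear":[0.007,0,0],"rot":[0,0,0]},{"claw":1,"linear":[0.003,0,0],"rot":[0,0,0]},{"claw":1,"linear":[0,0,0],"rot":[0,0,0]}]'

```text
time: 4.37
ee_pos: [0.423, 0.259, 0.0978]
tool_rot: [-1.21, 1.207, 1.212]
wrist_force: [-0.5, -0.9, -1.6]
finger_gap: 0.0347
```

carry_out --moves '[{"claw":-1,"linear":[0,0,0],"rot":[0,0,0]},{"claw":-1,"linear":[0,0,0],"rot":[0,0,0]},{"claw":-1,"linear":[0,0,0],"rot":[0,0,0]},{"claw":-1,"linear":[0,0,0],"rot":[0,0,0]},{"claw":-1,"linear":[0,0,0],"rot":[0,0,0]}]'

```text
time: 4.78
ee_pos: [0.4235, 0.2573, 0.098]
tool_rot: [-1.21, 1.209, 1.209]
wrist_force: [-0.4, 0.3, -0.4]
finger_gap: 0.0635
```

carry_out --moves '[{"claw":-1,"linear":[-0.025,0,0],"rot":[0,0,0]},{"claw":-1,"linear":[-0.04,0,0],"rot":[0,0,0]},{"claw":-1,"linear":[-0.02,-0.025,0],"rot":[0,0,0]},{"claw":-1,"linear":[0,-0.039,0.0135],"rot":[0,0,0]},{"claw":-1,"linear":[0,-0.039,0],"rot":[0,0,0]}]'

```text
time: 5.2
ee_pos: [0.5279, 0.274, 0.1859]
tool_rot: [-1.211, 1.201, 1.21]
wrist_force: [0.3, 1.4, -0.1]
finger_gap: 0.0916
```

carry_out --moves '[{"claw":-1,"linear":[0,-0.03,0],"rot":[0,0,0]},{"claw":-1,"linear":[0.01,-0.01,0],"rot":[0,0,0]},{"claw":-1,"linear":[0.035,0,0],"rot":[0,0,0]},{"claw":-1,"linear":[0.02,0,0],"rot":[0,0,0]},{"claw":-1,"linear":[0,0,0],"rot":[0,0,0]}]'

```text
time: 5.62
ee_pos: [0.5632, 0.2686, 0.1127]
tool_rot: [-1.208, 1.218, 1.213]
wrist_force: [-1.3, -0.2, -0.4]
finger_gap: 0.0918
```

```bash
python3 - <<'E'
from h import *
d=grab('top');save(d,'t2.png')
w=cloud(d)
try: print(meas(d,(358,266),.1,.118,22,.018))
except Exception as e: print(e)
E
```

```text
(217, np.float64(0.1115), array([0.4215, 0.2573]), array([34., 35.]))
```

View pics/t2.png

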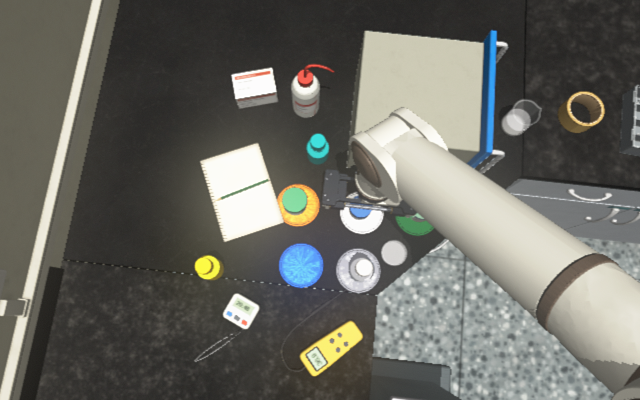

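The white bottle stands at (.4215,.2573), within 1 mm of the middle of the grey mat. The gripper is over the blue tub (360,210) with its wrist close to the housing, so I'll check that clearance before lowering.

```bash
python3 - <<'E'
from h import *
d0=dict(np.load('top0.npz')); w=cloud(d0)
for y0 in (.05,.12,.2,.28):
    for (a,b) in ((.03,.1),(.1,.2),(.2,.4)):
        m=(abs(w[...,1]-y0)<.02)&(w[...,2]>a)&(w[...,2]<b)&(w[...,0]>.63)&(w[...,0]<1); 
        if m.sum()>5: print(y0,a,np.percentile(w[m][:,0],[0,5,50]).round(3),np.percentile(w[m][:,2],95).round(3))
for n in('scene','top'):
    d=grab(n); w1=cloud(d); w0=cloud(dict(np.load(n+'0.npz')))
    new=(np.linalg.norm(w1-w0,axis=-1)>.05)&(w1[...,2]>.1)
    P=w1[new]
    for z in np.arange(.1,.6,.05):
        q=P[(P[:,2]>z)&(P[:,2]<z+.05)]
        if len(q): print(n,z.round(2),len(q),q[:,0].max().round(3),np.percentile(q[:,0],98).round(3),q[:,1].min().round(3),q[:,1].max().round(3))
print(sensors.get_state()['ee_pos'])
E
```

```text
0.05 0.03 [0.648 0.648 0.654] 0.094
0.05 0.1 [0.647 0.648 0.652] 0.195
0.05 0.2 [0.648 0.652 0.764] 0.272
0.12 0.03 [0.658 0.659 0.66 ] 0.097
0.12 0.1 [0.658 0.659 0.66 ] 0.196
0.12 0.2 [0.657 0.66  0.766] 0.244
0.2 0.03 [0.658 0.659 0.66 ] 0.096
0.2 0.1 [0.658 0.659 0.66 ] 0.195
0.2 0.2 [0.658 0.66  0.766] 0.243
0.28 0.03 [0.658 0.659 0.66 ] 0.097
0.28 0.1 [0.658 0.659 0.66 ] 0.197
0.28 0.2 [0.658 0.66  0.767] 0.244
scene 0.1 1009 0.575 0.572 0.202 0.967
scene 0.15 1771 0.601 0.594 0.173 0.966
scene 0.2 2871 0.6 0.59 0.171 0.968
scene 0.25 2122 0.602 0.592 0.02 0.966
scene 0.3 2149 0.6 0.587 0.048 0.966
scene 0.35 2394 0.597 0.586 -0.019 0.967
scene 0.4 4422 0.615 0.587 -0.03 0.965
scene 0.45 5956 0.616 0.582 -0.035 0.272
scene 0.5 2131 0.169 0.165 -0.036 0.014
top 0.1 396 0.559 0.436 0.216 0.938
top 0.15 542 0.602 0.599 0.182 0.361
top 0.2 945 0.602 0.598 0.176 0.363
top 0.25 182 0.563 0.552 0.219 0.306
top 0.3 297 0.572 0.561 0.249 0.309
top 0.35 184 0.566 0.565 0.262 0.32
top 0.4 12 0.566 0.556 0.279 0.326
top 0.45 977 0.627 0.617 0.253 0.332
top 0.5 3647 0.619 0.606 0.2 0.325
top 0.55 3353 0.55 0.543 0.164 0.264
[0.56657697 0.27126373 0.11865758]
```

The housing front is at x=.658 and the gripper body reaches .602, which leaves 55 mm clear. I'll lower onto the blue lid.

carry_out --moves '[{"claw":-1,"linear":[0.03,0,0],"rot":[0,0,0]},{"claw":-1,"linear":[0.03,0,0],"rot":[0,0,0]},{"claw":-1,"linear":[0.014,0,0],"rot":[0,0,0]},{"claw":1,"linear":[0,0,0],"rot":[0,0,0]},{"claw":1,"linear":[0,0,0],"rot":[0,0,0]}]'

```text
time: 6.18
ee_pos: [0.5665, 0.2712, 0.0446]
tool_rot: [-1.21, 1.209, 1.21]
wrist_force: [-0.2, 0.1, 1.2]
finger_gap: 0.0826
```

carry_out --moves '[{"claw":1,"linear":[0,0,0],"rot":[0,0,0]},{"claw":1,"linear":[0,0,0],"rot":[0,0,0]},{"claw":1,"linear":[0,0,0],"rot":[0,0,0]},{"claw":1,"linear":[0,0,0],"rot":[0,0,0]},{"claw":1,"linear":[0,0,0],"rot":[0,0,0]}]'

```text
time: 6.6
ee_pos: [0.5668, 0.2713, 0.0447]
tool_rot: [-1.21, 1.207, 1.209]
wrist_force: [-0.5, 0.1, 3.8]
finger_gap: 0.0516
```

carry_out --moves '[{"claw":1,"linear":[0,0,0],"rot":[0,0,0]},{"claw":1,"linear":[0,0,0],"rot":[0,0,0]},{"claw":1,"linear":[-0.01,0,0],"rot":[0,0,0]},{"claw":1,"linear":[-0.02,0,0],"rot":[0,0,0]},{"claw":1,"linear":[-0.01,0,0],"rot":[0,0,0]}]'

```text
time: 7.02
ee_pos: [0.5666, 0.271, 0.0853]
tool_rot: [-1.21, 1.208, 1.209]
wrist_force: [0.1, 0.2, -0.0]
finger_gap: 0.0517
```

carry_out --moves '[{"claw":1,"linear":[-0.03,0,0],"rot":[0,0,0]},{"claw":1,"linear":[-0.015,0.015,0.012],"rot":[0,0,0]},{"claw":1,"linear":[0,0.03,0.024],"rot":[0,0,0]},{"claw":1,"linear":[0,0.03,0.025],"rot":[0,0,0]},{"claw":1,"linear":[0,0.03,0.025],"rot":[0,0,0]}]'

```text
time: 7.43
ee_pos: [0.4608, 0.3572, 0.1297]
tool_rot: [-1.208, 1.208, 1.207]
wrist_force: [0.4, 1.4, -1.0]
finger_gap: 0.0514
```

carry_out --moves '[{"claw":1,"linear":[0,0.025,0.021],"rot":[0,0,0]},{"claw":1,"linear":[0,0.015,0.012],"rot":[0,0,0]},{"claw":1,"linear":[0.01,0.004,0.002],"rot":[0,0,0]},{"claw":1,"linear":[0.025,0,0],"rot":[0,0,0]},{"claw":1,"linear":[0.015,0,0],"rot":[0,0,0]}]'

```text
time: 7.85
ee_pos: [0.4172, 0.3912, 0.0776]
tool_rot: [-1.211, 1.209, 1.209]
wrist_force: [0.0, -0.9, -0.7]
finger_gap: 0.0517
```

carry_out --moves '[{"claw":1,"linear":[0,0,0],"rot":[0,0,0]},{"claw":1,"linear":[0,0,0],"rot":[0,0,0]}]'

```text
time: 8.02
ee_pos: [0.4173, 0.3903, 0.0778]
tool_rot: [-1.209, 1.212, 1.209]
wrist_force: [0.1, 0.4, -0.8]
finger_gap: 0.0519
```

carry_out --moves '[{"claw":1,"linear":[0.018,0,0.001],"rot":[0,0,0]},{"claw":1,"linear":[0.01,0,0],"rot":[0,0,0]},{"claw":1,"linear":[0.0045,0,0],"rot":[0,0,0]},{"claw":1,"linear":[0,0,0],"rot":[0,0,0]},{"claw":1,"linear":[0,0,0],"rot":[0,0,0]}]'

```text
time: 8.43
ee_pos: [0.4174, 0.3927, 0.0465]
tool_rot: [-1.209, 1.209, 1.209]
wrist_force: [0.3, 0.1, -0.1]
finger_gap: 0.0518
```

carry_out --moves '[{"claw":-1,"linear":[0,0,0],"rot":[0,0,0]},{"claw":-1,"linear":[0,0,0],"rot":[0,0,0]},{"claw":-1,"linear":[0,0,0],"rot":[0,0,0]},{"claw":-1,"linear":[0,0,0],"rot":[0,0,0]},{"claw":-1,"linear":[0,0,0],"rot":[0,0,0]}]'

```text
time: 8.85
ee_pos: [0.4174, 0.3929, 0.0466]
tool_rot: [-1.209, 1.208, 1.209]
wrist_force: [0.5, -0.2, -0.5]
finger_gap: 0.0804
```

carry_out --moves '[{"claw":-1,"linear":[-0.03,0,0],"rot":[0,0,0]},{"claw":-1,"linear":[-0.041,0,0],"rot":[0,0,0]},{"claw":-1,"linear":[-0.041,0,0],"rot":[0,0,0]},{"claw":-1,"linear":[-0.006,-0.004,-0.025],"rot":[0,0,0]},{"claw":-1,"linear":[0,0,-0.038],"rot":[0,0,0]}]'

```text
time: 9.27
ee_pos: [0.4231, 0.3354, 0.1688]
tool_rot: [-1.211, 1.195, 1.212]
wrist_force: [1.6, -0.9, 0.1]
finger_gap: 0.0915
```

carry_out --moves '[{"claw":-1,"linear":[0,0,-0.038],"rot":[0,0,0]},{"claw":-1,"linear":[0,0,-0.025],"rot":[0,0,0]},{"claw":-1,"linear":[0,0,-0.01],"rot":[0,0,0]},{"claw":-1,"linear":[0,0,0],"rot":[0,0,0]},{"claw":-1,"linear":[0,0,0],"rot":[0,0,0]}]'

```text
time: 9.68
ee_pos: [0.4216, 0.2576, 0.1647]
tool_rot: [-1.209, 1.208, 1.209]
wrist_force: [-0.5, 0.4, 0.5]
finger_gap: 0.0919
```

```bash
python3 - <<'E'
from h import *
d=grab('top');save(d,'t3.png')
for a in [((301,262),.045,.062,18,.027)]:
    print(meas(d,*a))
print(sensors.get_state()['ee_pos'])
E
```

```text
(439, np.float64(0.0547), array([0.4166, 0.3908]), array([53., 51.]))
[0.42141028 0.25851666 0.16461102]
```

The tub is on the blue mat at (.4166,.3908), within 2 mm of the middle. Next I'll pick the white bottle.

carry_out --moves '[{"claw":-1,"linear":[0.035,0,0],"rot":[0,0,0]},{"claw":-1,"linear":[0.025,0,0],"rot":[0,0,0]},{"claw":-0.5,"linear":[0.007,0,0],"rot":[0,0,0]},{"claw":1,"linear":[0,0,0],"rot":[0,0,0]},{"claw":1,"linear":[0,0,0],"rot":[0,0,0]}]'

```text
time: 10.15
ee_pos: [0.421, 0.2583, 0.0974]
tool_rot: [-1.21, 1.208, 1.212]
wrist_force: [0.6, 1.1, -0.6]
finger_gap: 0.0763
```

carry_out --moves '[{"claw":1,"linear":[0,0,0],"rot":[0,0,0]},{"claw":1,"linear":[0,0,0],"rot":[0,0,0]},{"claw":1,"linear":[0,0,0],"rot":[0,0,0]},{"claw":1,"linear":[0,0,0],"rot":[0,0,0]},{"claw":1,"linear":[0,0,0],"rot":[0,0,0]}]'

```text
time: 10.57
ee_pos: [0.4217, 0.2569, 0.0978]
tool_rot: [-1.21, 1.208, 1.209]
wrist_force: [1.0, -0.1, 0.1]
finger_gap: 0.0432
```

carry_out --moves '[{"claw":1,"linear":[0,0,0],"rot":[0,0,0]},{"claw":1,"linear":[0,0,0],"rot":[0,0,0]},{"claw":1,"linear":[0,0,0],"rot":[0,0,0]},{"claw":1,"linear":[0,0,0],"rot":[0,0,0]}]'

```text
time: 10.9
ee_pos: [0.4215, 0.257, 0.0974]
tool_rot: [-1.209, 1.208, 1.209]
wrist_force: [-0.6, 0.1, 2.5]
finger_gap: 0.0349
```

carry_out --moves '[{"claw":1,"linear":[-0.01,0,0],"rot":[0,0,0]},{"claw":1,"linear":[-0.02,0,0],"rot":[0,0,0]},{"claw":1,"linear":[-0.015,-0.01,0],"rot":[0,0,0]},{"claw":1,"linear":[0,-0.025,0.005],"rot":[0,0,0]},{"claw":1,"linear":[0,-0.03,0],"rot":[0,0,0]}]'

```text
time: 11.32
ee_pos: [0.4857, 0.2632, 0.1439]
tool_rot: [-1.211, 1.206, 1.212]
wrist_force: [0.5, 0.6, -1.3]
finger_gap: 0.0347
```

carry_out --moves '[{"claw":1,"linear":[0,-0.03,0],"rot":[0,0,0]},{"claw":1,"linear":[0,-0.025,0],"rot":[0,0,0]},{"claw":1,"linear":[0,-0.014,0],"rot":[0,0,0]},{"claw":1,"linear":[0,-0.004,0],"rot":[0,0,0]},{"claw":1,"linear":[0.02,0,0],"rot":[0,0,0]}]'

```text
time: 11.73
ee_pos: [0.5626, 0.2627, 0.1256]
tool_rot: [-1.209, 1.203, 1.205]
wrist_force: [0.3, 1.4, -1.5]
finger_gap: 0.0355
```

carry_out --moves '[{"claw":1,"linear":[0.01,0,0],"rot":[0,0,0]},{"claw":1,"linear":[0,0,0],"rot":[0,0,0]},{"claw":1,"linear":[0,0,0],"rot":[0,0,0]}]'

```text
time: 11.98
ee_pos: [0.5573, 0.2615, 0.1113]
tool_rot: [-1.21, 1.212, 1.212]
wrist_force: [-1.3, -0.2, -1.8]
finger_gap: 0.0348
```

carry_out --moves '[{"claw":1,"linear":[0.009,-0.001,0.0005],"rot":[0,0,0]},{"claw":1,"linear":[0.0045,0,0],"rot":[0,0,0]},{"claw":1,"linear":[0,0,0],"rot":[0,0,0]},{"claw":1,"linear":[0,0,0],"rot":[0,0,0]}]'

```text
time: 12.32
ee_pos: [0.5599, 0.2622, 0.0985]
tool_rot: [-1.21, 1.21, 1.21]
wrist_force: [-0.4, -0.2, -2.5]
finger_gap: 0.0347
```

carry_out --moves '[{"claw":-1,"linear":[0,0,0],"rot":[0,0,0]},{"claw":-1,"linear":[0,0,0],"rot":[0,0,0]},{"claw":-1,"linear":[0,0,0],"rot":[0,0,0]},{"claw":-1,"linear":[0,0,0],"rot":[0,0,0]},{"claw":-1,"linear":[0,0,0],"rot":[0,0,0]}]'

```text
time: 12.73
ee_pos: [0.5605, 0.2625, 0.0991]
tool_rot: [-1.21, 1.208, 1.209]
wrist_force: [-0.1, -1.2, 0.4]
finger_gap: 0.0636
```

carry_out --moves '[{"claw":-1,"linear":[-0.03,0,0],"rot":[0,0,0]},{"claw":-1,"linear":[-0.04,0,0],"rot":[0,0,0]},{"claw":-1,"linear":[0,-0.0025,0.03],"rot":[0,0,0]},{"claw":-1,"linear":[0,0,0.04],"rot":[0,0,0]},{"claw":-1,"linear":[0,0,0.04],"rot":[0,0,0]}]'

```text
time: 13.15
ee_pos: [0.5645, 0.3721, 0.1705]
tool_rot: [-1.208, 1.208, 1.205]
wrist_force: [1.9, 1.0, 0.3]
finger_gap: 0.0911
```

carry_out --moves '[{"claw":-1,"linear":[0,0,0.03],"rot":[0,0,0]},{"claw":-1,"linear":[0,0,0.0225],"rot":[0,0,0]},{"claw":-1,"linear":[0.03,0,0],"rot":[0,0,0]},{"claw":-1,"linear":[0.01,0,0],"rot":[0,0,0]},{"claw":-1,"linear":[0,0,0],"rot":[0,0,0]}]'

```text
time: 13.57
ee_pos: [0.5605, 0.4226, 0.1247]
tool_rot: [-1.211, 1.217, 1.211]
wrist_force: [-0.9, -0.9, 0.2]
finger_gap: 0.0918
```

```bash
python3 - <<'E'
from h import *
d=grab('top');save(d,'t4.png')
print(meas(d,(358,210),.1,.118,24,.018))
d=grab('scene');save(d,'s4.png')
print(sensors.get_state()['ee_pos'])
E
```

```text
Traceback (most recent call last):
  File "h.py", line 20, in meas
    P=w[m]; h=cv2.convexHull(P[:,:2].astype(np.float32))[:,0]
              ~~~~~~~~~~~~~~~~~~~~~~~~~~~~~~~~~~~~~~~~~~^^^^^
TypeError: 'NoneType' object is not subscriptable
```

The cap is hidden from the top camera, so I'll use the scene camera.

```bash
python3 - <<'E'
from h import *
d=grab('scene');save(d,'s4.png')
print(sensors.get_state()['ee_pos'])
E
```

```text
[0.56294834 0.42303917 0.12817745]
```

View pics/s4.png

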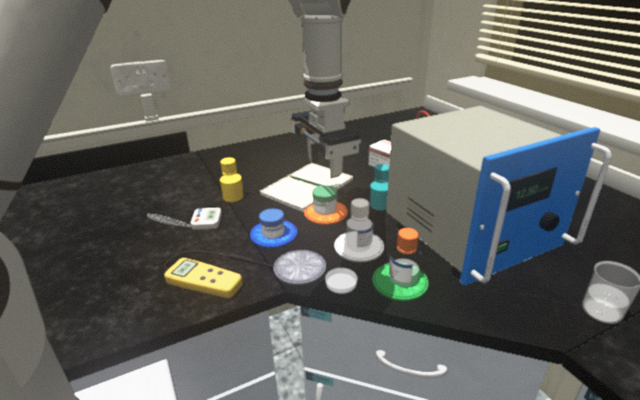

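The white bottle stands upright on the white mat (360,230) and the blue tub on the blue mat (272,225). The jaws straddle the green tub (325,198), so I'll lower and grip.

carry_out --moves '[{"claw":-1,"linear":[0.035,0,0.002],"rot":[0,0,0]},{"claw":-1,"linear":[0.03,0,0],"rot":[0,0,0]},{"claw":-1,"linear":[0.014,0,0],"rot":[0,0,0]},{"claw":1,"linear":[0,0,0],"rot":[0,0,0]},{"claw":1,"linear":[0,0,0],"rot":[0,0,0]}]'

```text
time: 14.08
ee_pos: [0.5631, 0.4261, 0.0502]
tool_rot: [-1.209, 1.21, 1.209]
wrist_force: [0.2, -0.8, 0.1]
finger_gap: 0.0828
```

carry_out --moves '[{"claw":1,"linear":[0,0,0],"rot":[0,0,0]},{"claw":1,"linear":[0,0,0],"rot":[0,0,0]},{"claw":1,"linear":[0,0,0],"rot":[0,0,0]},{"claw":1,"linear":[0,0,0],"rot":[0,0,0]},{"claw":1,"linear":[0,0,0],"rot":[0,0,0]}]'

```text
time: 14.5
ee_pos: [0.5635, 0.4274, 0.0515]
tool_rot: [-1.209, 1.207, 1.209]
wrist_force: [-1.6, -1.6, 6.5]
finger_gap: 0.0571
```

carry_out --moves '[{"claw":1,"linear":[0,0,0],"rot":[0,0,0]},{"claw":1,"linear":[0,0,0],"rot":[0,0,0]},{"claw":1,"linear":[-0.01,0,0],"rot":[0,0,0]},{"claw":1,"linear":[-0.02,0,0],"rot":[0,0,0]},{"claw":1,"linear":[-0.03,0,0],"rot":[0,0,0]}]'

```text
time: 14.92
ee_pos: [0.5605, 0.425, 0.1073]
tool_rot: [-1.21, 1.216, 1.212]
wrist_force: [0.1, -0.7, -1.4]
finger_gap: 0.0572
```

carry_out --moves '[{"claw":1,"linear":[-0.03,0.005,-0.006],"rot":[0,0,0]},{"claw":1,"linear":[0,0.016,-0.019],"rot":[0,0,0]},{"claw":1,"linear":[0,0.024,-0.029],"rot":[0,0,0]},{"claw":1,"linear":[0,0.025,-0.03],"rot":[0,0,0]},{"claw":1,"linear":[0,0.025,-0.03],"rot":[0,0,0]}]'

```text
time: 15.33
ee_pos: [0.4664, 0.3116, 0.1401]
tool_rot: [-1.21, 1.209, 1.21]
wrist_force: [-0.5, -0.3, -0.3]
finger_gap: 0.0569
```

carry_out --moves '[{"claw":1,"linear":[0,0.024,-0.028],"rot":[0,0,0]},{"claw":1,"linear":[0,0.016,-0.018],"rot":[0,0,0]},{"claw":1,"linear":[0.01,0.0065,-0.008],"rot":[0,0,0]},{"claw":1,"linear":[0.03,0,0],"rot":[0,0,0]},{"claw":1,"linear":[0.03,0,0],"rot":[0,0,0]}]'

```text
time: 15.75
ee_pos: [0.4226, 0.2587, 0.0711]
tool_rot: [-1.21, 1.205, 1.206]
wrist_force: [0.4, -0.1, -1.4]
finger_gap: 0.057
```

carry_out --moves '[{"claw":1,"linear":[0,0,0],"rot":[0,0,0]},{"claw":1,"linear":[0,0,0],"rot":[0,0,0]},{"claw":1,"linear":[0,0,0],"rot":[0,0,0]}]'

```text
time: 16.0
ee_pos: [0.4217, 0.2595, 0.0709]
tool_rot: [-1.21, 1.208, 1.21]
wrist_force: [0.1, 0.8, -0.4]
finger_gap: 0.0572
```

carry_out --moves '[{"claw":1,"linear":[0.012,0,-0.001],"rot":[0,0,0]},{"claw":1,"linear":[0.007,0,0],"rot":[0,0,0]},{"claw":1,"linear":[0.001,0,0],"rot":[0,0,0]},{"claw":1,"linear":[0,0,0],"rot":[0,0,0]},{"claw":1,"linear":[0,0,0],"rot":[0,0,0]}]'

```text
time: 16.42
ee_pos: [0.4225, 0.2585, 0.0512]
tool_rot: [-1.21, 1.206, 1.208]
wrist_force: [0.3, 0.4, 5.4]
finger_gap: 0.0569
```

carry_out --moves '[{"claw":-1,"linear":[0,0,0],"rot":[0,0,0]},{"claw":-1,"linear":[0,0,0],"rot":[0,0,0]},{"claw":-1,"linear":[0,0,0],"rot":[0,0,0]},{"claw":-1,"linear":[0,0,0],"rot":[0,0,0]},{"claw":-1,"linear":[0,0,0],"rot":[0,0,0]}]'

```text
time: 16.83
ee_pos: [0.421, 0.2577, 0.0496]
tool_rot: [-1.209, 1.209, 1.21]
wrist_force: [-0.2, 1.1, -0.1]
finger_gap: 0.086
```

carry_out --moves '[{"claw":-1,"linear":[-0.03,0,0],"rot":[0,0,0]},{"claw":-1,"linear":[-0.04,0,0],"rot":[0,0,0]},{"claw":-1,"linear":[-0.04,0,0],"rot":[0,0,0]},{"claw":-1,"linear":[-0.015,-0.01,-0.008],"rot":[0,0,0]},{"claw":-1,"linear":[0,-0.029,-0.024],"rot":[0,0,0]}]'

```text
time: 17.25
ee_pos: [0.4595, 0.2317, 0.1796]
tool_rot: [-1.215, 1.197, 1.215]
wrist_force: [1.2, 1.3, -0.4]
finger_gap: 0.0918
```

carry_out --moves '[{"claw":-1,"linear":[0,-0.03,-0.024],"rot":[0,0,0]},{"claw":-1,"linear":[0,-0.03,-0.024],"rot":[0,0,0]},{"claw":-1,"linear":[0,-0.03,-0.024],"rot":[0,0,0]},{"claw":-1,"linear":[0,-0.02,-0.017],"rot":[0,0,0]},{"claw":-1,"linear":[0,-0.008,-0.007],"rot":[0,0,0]}]'

```text
time: 17.67
ee_pos: [0.5814, 0.125, 0.1743]
tool_rot: [-1.207, 1.212, 1.203]
wrist_force: [1.0, -0.2, -0.4]
finger_gap: 0.0918
```

carry_out --moves '[{"claw":-1,"linear":[0.01,0,0],"rot":[0,0,0]},{"claw":-1,"linear":[0.02,0,0],"rot":[0,0,0]},{"claw":-1,"linear":[0,0,0],"rot":[0,0,0]},{"claw":-1,"linear":[0,0,0],"rot":[0,0,0]}]'

```text
time: 18.0
ee_pos: [0.5754, 0.1315, 0.1431]
tool_rot: [-1.209, 1.211, 1.215]
wrist_force: [1.1, -0.6, 0.2]
finger_gap: 0.0918
```

```bash
python3 - <<'E'
from h import *
d=grab('scene');save(d,'s5.png'); print(sensors.get_state()['ee_pos'])
E
```

```text
[0.57653812 0.13153785 0.14421994]
```

View pics/s5.png

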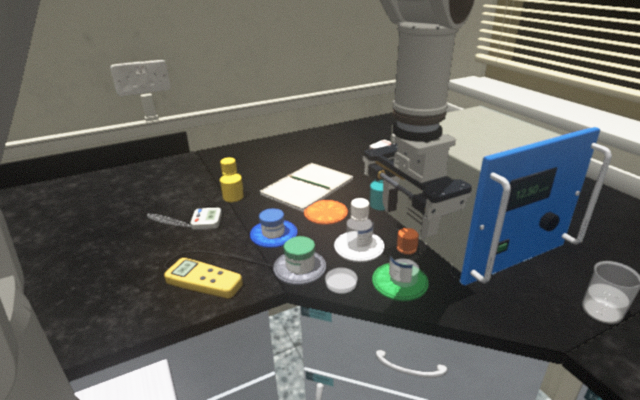

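The green tub stands on the grey mat (299,255), the orange mat (326,211) is free, and the jaws are over the orange cap (407,241). I'll lower and grip.

carry_out --moves '[{"claw":-1,"linear":[0.025,0,-0.001],"rot":[0,0,0]},{"claw":-1,"linear":[0.015,0,0],"rot":[0,0,0]},{"claw":-1,"linear":[0.006,0,0],"rot":[0,0,0]},{"claw":1,"linear":[0,0,0],"rot":[0,0,0]},{"claw":1,"linear":[0,0,0],"rot":[0,0,0]}]'

```text
time: 18.47
ee_pos: [0.5784, 0.1296, 0.0995]
tool_rot: [-1.21, 1.208, 1.21]
wrist_force: [0.0, 0.3, -0.4]
finger_gap: 0.0825
```

carry_out --moves '[{"claw":1,"linear":[0,0,0],"rot":[0,0,0]},{"claw":1,"linear":[0,0,0],"rot":[0,0,0]},{"claw":1,"linear":[0,0,0],"rot":[0,0,0]},{"claw":1,"linear":[0,0,0],"rot":[0,0,0]},{"claw":1,"linear":[0,0,0],"rot":[0,0,0]}]'

```text
time: 18.88
ee_pos: [0.5786, 0.1288, 0.0991]
tool_rot: [-1.21, 1.208, 1.209]
wrist_force: [0.1, -1.1, 0.5]
finger_gap: 0.0497
```

carry_out --moves '[{"claw":1,"linear":[0,0,0],"rot":[0,0,0]},{"claw":1,"linear":[0,0,0],"rot":[0,0,0]},{"claw":1,"linear":[0,0,0],"rot":[0,0,0]},{"claw":1,"linear":[0,0,0],"rot":[0,0,0]},{"claw":1,"linear":[0,0,0],"rot":[0,0,0]}]'

```text
time: 19.3
ee_pos: [0.5783, 0.1289, 0.0987]
tool_rot: [-1.209, 1.209, 1.21]
wrist_force: [-0.7, -0.4, 0.3]
finger_gap: 0.0354
```

carry_out --moves '[{"claw":1,"linear":[-0.01,0,0],"rot":[0,0,0]},{"claw":1,"linear":[-0.025,0,0],"rot":[0,0,0]},{"claw":1,"linear":[-0.04,0,0],"rot":[0,0,0]},{"claw":1,"linear":[-0.035,0.008,0],"rot":[0,0,0]},{"claw":1,"linear":[-0.02,0.01,0],"rot":[0,0,0]}]'

```text
time: 19.72
ee_pos: [0.5622, 0.1292, 0.2333]
tool_rot: [-1.211, 1.204, 1.206]
wrist_force: [0.7, 1.2, -0.1]
finger_gap: 0.0349
```

carry_out --moves '[{"claw":1,"linear":[0,0,0.015],"rot":[0,0,0]},{"claw":1,"linear":[0,0,0.03],"rot":[0,0,0]},{"claw":1,"linear":[0,0,0.035],"rot":[0,0,0]},{"claw":1,"linear":[0,0,0.035],"rot":[0,0,0]},{"claw":1,"linear":[0,0,0.035],"rot":[0,0,0]}]'

```text
time: 20.13
ee_pos: [0.5601, 0.2797, 0.2295]
tool_rot: [-1.209, 1.209, 1.208]
wrist_force: [0.6, -0.3, -1.6]
finger_gap: 0.0349
```

carry_out --moves '[{"claw":1,"linear":[0,0,0.035],"rot":[0,0,0]},{"claw":1,"linear":[0,0,0.035],"rot":[0,0,0]},{"claw":1,"linear":[0,0,0.035],"rot":[0,0,0]},{"claw":1,"linear":[0,0,0.022],"rot":[0,0,0]},{"claw":1,"linear":[0,0,0.01],"rot":[0,0,0]}]'

```text
time: 20.55
ee_pos: [0.5578, 0.4208, 0.2289]
tool_rot: [-1.211, 1.206, 1.216]
wrist_force: [-0.5, 0.6, -1.6]
finger_gap: 0.0352
```

carry_out --moves '[{"claw":1,"linear":[0.02,0,0],"rot":[0,0,0]},{"claw":1,"linear":[0.035,0,0],"rot":[0,0,0]},{"claw":1,"linear":[0.03,0,0],"rot":[0,0,0]},{"claw":1,"linear":[0.015,0,0],"rot":[0,0,0]},{"claw":1,"linear":[0,0,0],"rot":[0,0,0]}]'

```text
time: 20.97
ee_pos: [0.5581, 0.4123, 0.1241]
tool_rot: [-1.21, 1.219, 1.211]
wrist_force: [-0.5, -0.9, -1.3]
finger_gap: 0.035
```

carry_out --moves '[{"claw":1,"linear":[0,0,0],"rot":[0,0,0]},{"claw":1,"linear":[0,0,0],"rot":[0,0,0]},{"claw":1,"linear":[0.012,0,0],"rot":[0,0,0]},{"claw":1,"linear":[0,0,0],"rot":[0,0,0]},{"claw":1,"linear":[0,0,0],"rot":[0,0,0]}]'

```text
time: 21.38
ee_pos: [0.5601, 0.4156, 0.1168]
tool_rot: [-1.21, 1.209, 1.21]
wrist_force: [0.6, -0.4, -1.8]
finger_gap: 0.0351
```

carry_out --moves '[{"claw":1,"linear":[0.01,0,0.001],"rot":[0,0,0]},{"claw":1,"linear":[0.006,0,0],"rot":[0,0,0]},{"claw":1,"linear":[0.0015,0,0],"rot":[0,0,0]},{"claw":1,"linear":[0,0,0],"rot":[0,0,0]},{"claw":1,"linear":[0,0,0],"rot":[0,0,0]}]'

```text
time: 21.8
ee_pos: [0.5599, 0.4166, 0.0988]
tool_rot: [-1.21, 1.21, 1.21]
wrist_force: [1.0, -0.3, -0.4]
finger_gap: 0.0352
```

carry_out --moves '[{"claw":-1,"linear":[0,0,0],"rot":[0,0,0]},{"claw":-1,"linear":[0,0,0],"rot":[0,0,0]},{"claw":-1,"linear":[0,0,0],"rot":[0,0,0]},{"claw":-1,"linear":[0,0,0],"rot":[0,0,0]},{"claw":-1,"linear":[0,0,0],"rot":[0,0,0]}]'

```text
time: 22.22
ee_pos: [0.5603, 0.4169, 0.0994]
tool_rot: [-1.209, 1.209, 1.209]
wrist_force: [0.8, 0.1, -0.3]
finger_gap: 0.0635
```

carry_out --moves '[{"claw":-1,"linear":[-0.03,0,0],"rot":[0,0,0]},{"claw":-1,"linear":[-0.04,0,0],"rot":[0,0,0]},{"claw":-1,"linear":[-0.01,0.01,-0.012],"rot":[0,0,0]},{"claw":-1,"linear":[0,0.025,-0.029],"rot":[0,0,0]},{"claw":-1,"linear":[0,0.026,-0.03],"rot":[0,0,0]}]'

```text
time: 22.63
ee_pos: [0.4996, 0.3469, 0.1808]
tool_rot: [-1.209, 1.204, 1.209]
wrist_force: [0.3, -0.5, -0.3]
finger_gap: 0.091
```

carry_out --moves '[{"claw":-1,"linear":[0,0.026,-0.03],"rot":[0,0,0]},{"claw":-1,"linear":[0,0.026,-0.029],"rot":[0,0,0]},{"claw":-1,"linear":[0,0.018,-0.02],"rot":[0,0,0]},{"claw":-1,"linear":[0,0.008,-0.009],"rot":[0,0,0]},{"claw":-1,"linear":[0.03,0,0],"rot":[0,0,0]}]'

```text
time: 23.05
ee_pos: [0.423, 0.2571, 0.1537]
tool_rot: [-1.21, 1.202, 1.203]
wrist_force: [0.5, 0.1, 1.1]
finger_gap: 0.0919
```

carry_out --moves '[{"claw":-1,"linear":[0.03,0,0],"rot":[0,0,0]},{"claw":-1,"linear":[0,0,0],"rot":[0,0,0]},{"claw":-1,"linear":[0,0,0],"rot":[0,0,0]}]'

```text
time: 23.3
ee_pos: [0.4201, 0.2572, 0.1186]
tool_rot: [-1.209, 1.212, 1.211]
wrist_force: [-0.3, 0.6, -0.3]
finger_gap: 0.0919
```

```bash
python3 - <<'E'
from h import *
d=grab('scene');save(d,'s6.png'); print(sensors.get_state()['ee_pos'])
d=grab('top');print('bo',meas(d,(294,200),.1,.118,26,.018))
E
```

```text
[0.42123683 0.25808786 0.11975587]
bo (206, np.float64(0.1112), array([0.5603, 0.4167]), array([34., 34.]))
```

View pics/s6.png

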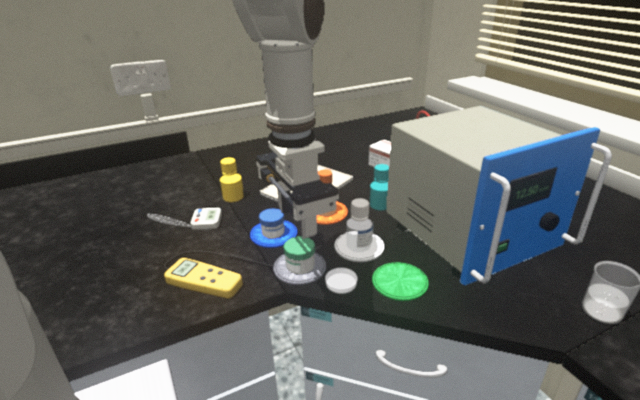

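The orange bottle is dead centre on its mat, and the empty green mat shows at (400,280). The jaws are over the green tub (299,250), which is the last one to pick.

carry_out --moves '[{"claw":-1,"linear":[0.03,0,0],"rot":[0,0,0]},{"claw":-1,"linear":[0.028,0,0],"rot":[0,0,0]},{"claw":-1,"linear":[0.0115,0,0],"rot":[0,0,0]},{"claw":1,"linear":[0,0,0],"rot":[0,0,0]},{"claw":1,"linear":[0,0,0],"rot":[0,0,0]}]'

```text
time: 23.82
ee_pos: [0.4215, 0.2583, 0.0504]
tool_rot: [-1.21, 1.209, 1.21]
wrist_force: [-0.9, 0.2, 0.0]
finger_gap: 0.0824
```

carry_out --moves '[{"claw":1,"linear":[0,0,0],"rot":[0,0,0]},{"claw":1,"linear":[0,0,0],"rot":[0,0,0]},{"claw":1,"linear":[0,0,0],"rot":[0,0,0]},{"claw":1,"linear":[0,0,0],"rot":[0,0,0]},{"claw":1,"linear":[0,0,0],"rot":[0,0,0]}]'

```text
time: 24.23
ee_pos: [0.422, 0.2582, 0.0507]
tool_rot: [-1.21, 1.207, 1.209]
wrist_force: [-0.8, 0.3, 6.4]
finger_gap: 0.0573
```

carry_out --moves '[{"claw":1,"linear":[0,0,0],"rot":[0,0,0]},{"claw":1,"linear":[-0.01,0,0],"rot":[0,0,0]},{"claw":1,"linear":[-0.03,0,0],"rot":[0,0,0]},{"claw":1,"linear":[-0.04,0,0],"rot":[0,0,0]},{"claw":1,"linear":[-0.02,0,0],"rot":[0,0,0]}]'

```text
time: 24.65
ee_pos: [0.4219, 0.2587, 0.1533]
tool_rot: [-1.21, 1.206, 1.209]
wrist_force: [1.7, 0.0, -0.5]
finger_gap: 0.057
```

```bash
python3 - <<'E'
from h import *
d=grab('scene'); print('green mat scene',colour(d,(50,90,60),(85,255,255),(400,280),36,.006,.052)); print(sensors.get_state()['ee_pos'])
d=grab('top'); print('green mat top',colour(d,(55,110,90),(80,255,255),(417,214),28,.006,.052))
E
```

```text
green mat scene (1794, array([0.5687, 0.1267]), array([108., 109.]))
[0.42389154 0.25981695 0.15618003]
green mat top (345, array([0.5692, 0.1301]), array([54., 80.]))
```

carry_out --moves '[{"claw":1,"linear":[0,-0.012,-0.01],"rot":[0,0,0]},{"claw":1,"linear":[0,-0.025,-0.022],"rot":[0,0,0]},{"claw":1,"linear":[0,-0.029,-0.025],"rot":[0,0,0]},{"claw":1,"linear":[0,-0.029,-0.026],"rot":[0,0,0]},{"claw":1,"linear":[0,-0.026,-0.023],"rot":[0,0,0]}]'

```text
time: 25.17
ee_pos: [0.5428, 0.1495, 0.1488]
tool_rot: [-1.209, 1.211, 1.21]
wrist_force: [-0.5, 0.2, -1.9]
finger_gap: 0.0572
```

carry_out --moves '[{"claw":1,"linear":[0,-0.018,-0.016],"rot":[0,0,0]},{"claw":1,"linear":[0.01,-0.0085,-0.007],"rot":[0,0,0]},{"claw":1,"linear":[0.035,0,0],"rot":[0,0,0]},{"claw":1,"linear":[0.025,0,0],"rot":[0,0,0]},{"claw":1,"linear":[0.01,0,0],"rot":[0,0,0]}]'

```text
time: 25.58
ee_pos: [0.5644, 0.1285, 0.0648]
tool_rot: [-1.207, 1.216, 1.215]
wrist_force: [-1.7, -0.5, -1.1]
finger_gap: 0.057
```

carry_out --moves '[{"claw":1,"linear":[0,0,0],"rot":[0,0,0]},{"claw":1,"linear":[0,0,0],"rot":[0,0,0]},{"claw":1,"linear":[0,0,0],"rot":[0,0,0]},{"claw":1,"linear":[0,0,0],"rot":[0,0,0]}]'

```text
time: 25.92
ee_pos: [0.5699, 0.1296, 0.0714]
tool_rot: [-1.211, 1.206, 1.208]
wrist_force: [0.2, 0.0, -0.4]
finger_gap: 0.0572
```

carry_out --moves '[{"claw":1,"linear":[0.012,0,0],"rot":[0,0,0]},{"claw":1,"linear":[0.006,0,0],"rot":[0,0,0]},{"claw":1,"linear":[0.0015,0,0],"rot":[0,0,0]},{"claw":1,"linear":[0,0,0],"rot":[0,0,0]},{"claw":1,"linear":[0,0,0],"rot":[0,0,0]}]'

```text
time: 26.33
ee_pos: [0.5691, 0.1289, 0.0506]
tool_rot: [-1.21, 1.209, 1.209]
wrist_force: [-1.2, -0.0, 4.5]
finger_gap: 0.0571
```

carry_out --moves '[{"claw":-1,"linear":[0,0,0],"rot":[0,0,0]},{"claw":-1,"linear":[0,0,0],"rot":[0,0,0]},{"claw":-1,"linear":[0,0,0],"rot":[0,0,0]},{"claw":-1,"linear":[0,0,0],"rot":[0,0,0]},{"claw":-1,"linear":[0,0,0],"rot":[0,0,0]}]'

```text
time: 26.75
ee_pos: [0.5686, 0.1288, 0.05]
tool_rot: [-1.209, 1.209, 1.21]
wrist_force: [0.4, -0.5, -0.1]
finger_gap: 0.0859
```

carry_out --moves '[{"claw":-1,"linear":[-0.03,0,0],"rot":[0,0,0]},{"claw":-1,"linear":[-0.04,0,0],"rot":[0,0,0]},{"claw":-1,"linear":[-0.04,0,0],"rot":[0,0,0]},{"claw":-1,"linear":[-0.04,0,0],"rot":[0,0,0]},{"claw":-1,"linear":[0,0,0],"rot":[0,0,0]}]'

```text
time: 27.17
ee_pos: [0.5738, 0.1305, 0.2088]
tool_rot: [-1.214, 1.197, 1.201]
wrist_force: [1.2, 0.9, -0.1]
finger_gap: 0.0919
```

carry_out --moves '[{"claw":-1,"linear":[0,0.015,0.025],"rot":[0,0,0]},{"claw":-1,"linear":[0,0.015,0.035],"rot":[0,0,0]},{"claw":-1,"linear":[0,0.015,0.038],"rot":[0,0,0]},{"claw":-1,"linear":[0,0.015,0.038],"rot":[0,0,0]},{"claw":-1,"linear":[0,0.015,0.038],"rot":[0,0,0]}]'

```text
time: 27.58
ee_pos: [0.493, 0.304, 0.2001]
tool_rot: [-1.209, 1.209, 1.209]
wrist_force: [0.1, 1.4, 0.0]
finger_gap: 0.0916
```

carry_out --moves '[{"claw":-1,"linear":[0,0.015,0.038],"rot":[0,0,0]},{"claw":-1,"linear":[0,0.015,0.038],"rot":[0,0,0]},{"claw":-1,"linear":[0,0.015,0.038],"rot":[0,0,0]},{"claw":-1,"linear":[0,0.015,0.038],"rot":[0,0,0]},{"claw":-1,"linear":[0,0.015,0.038],"rot":[0,0,0]}]'

```text
time: 28.0
ee_pos: [0.4177, 0.4943, 0.1999]
tool_rot: [-1.21, 1.209, 1.209]
wrist_force: [0.5, -0.0, 0.8]
finger_gap: 0.0914
```

carry_out --moves '[{"claw":-1,"linear":[0,0.015,0.038],"rot":[0,0,0]},{"claw":-1,"linear":[0,0.015,0.038],"rot":[0,0,0]},{"claw":-1,"linear":[0,0.015,0.02],"rot":[0,0,0]},{"claw":-1,"linear":[0,0,0],"rot":[0,0,0]},{"claw":-1,"linear":[0,0,0],"rot":[0,0,0]}]'

```text
time: 28.42
ee_pos: [0.3706, 0.5906, 0.1994]
tool_rot: [-1.212, 1.208, 1.214]
wrist_force: [0.6, -0.5, -0.5]
finger_gap: 0.0919
```

```bash
python3 - <<'E'
from h import *
d=grab('top');save(d,'t9.png')
for n,uv,a,b,r,m in [('tubg',(418,208),.05,.066,.03,(.5692,.1301)),('tubb',(301,262),.045,.062,.027,(.4176,.3923)),('bo',(294,200),.1,.118,.018,(.5603,.4167)),('bw',(358,205),.1,.118,.018,(.5595,.2622)),('dish',(394,253),.01,.02,.03,(.4721,.1799))]:
    try: q=meas(d,uv,a,b,22,r); print(n,q,'off mm',np.hypot(*(q[2]-m))*1000)
    except Exception as e: print(n,'hidden')
d=grab('scene');save(d,'s9.png');print(sensors.get_state()['ee_pos'])
E
```

```text
tubg (521, np.float64(0.0587), array([0.5693, 0.1273]), array([60., 61.])) off mm 2.8017851452243767
tubb (439, np.float64(0.0547), array([0.4167, 0.3914]), array([52., 51.])) off mm 1.2727922061357633
bo (204, np.float64(0.1112), array([0.5594, 0.4165]), array([33., 34.])) off mm 0.9219544457293076
bw (206, np.float64(0.1115), array([0.5598, 0.2622]), array([36., 34.])) off mm 0.29999999999996696
dish (512, np.float64(0.0155), array([0.4716, 0.1807]), array([60., 79.])) off mm 0.9433981132056565
[0.37441121 0.58765732 0.19952963]
```

View pics/s9.png

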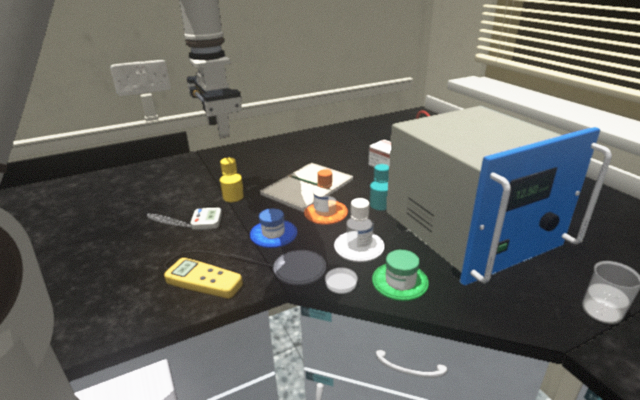

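View pics/t9.png

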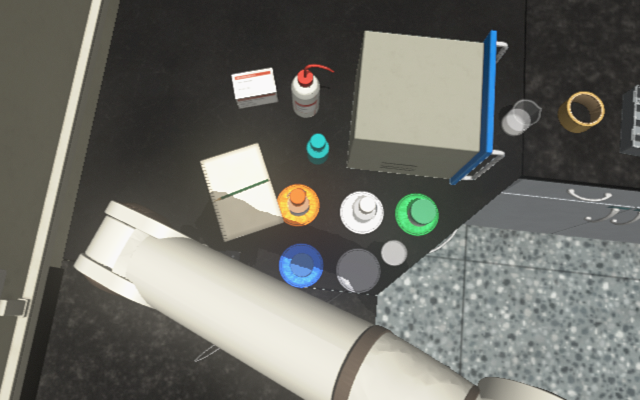

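Both views show all four containers upright on their own colours: orange bottle (298,203), white bottle (362,210), green tub (418,211) and blue tub (301,265) in the top view. The dish is unmoved at (394,253), so I'll hand in.

```bash
python3 -c "
from station import ticket;print(ticket.close_job())"
```

```text
the job is handed in; nothing more can be done
None
```

All four containers now stand upright on the mats of their own colours. The job was handed in at about 29 s of the 120 s limit, and no verdict was reported. I did two swaps by way of the grey mat, six picks in all, and nothing was tipped over.

In the last top view the containers were this far from the middle of their mats:

| Container | Distance from mat centre |
|---|---|
| White bottle | 0.3 mm |
| Orange bottle | 0.9 mm |
| Blue tub | 1.3 mm |
| Green tub | 2.8 mm |

- **Heights and release:** the cap and lid heights (0.111, 0.055 and 0.059 m) fit containers standing on the mats. The gripper was open and well clear of them.
- **Dish:** it read 0.9 mm from where it started, which is within measuring error.
- **Disagreements:** the two cameras put the green mat's centre about 3.4 mm apart in y, and I aimed between them. The housing front measured x = 0.66 m, not the stated 0.69 m, and the gripper stayed clear of it. One mid-job check of the white bottle from the top camera failed because the arm hid it; the final view covered it.

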